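# Find the burner cap that rocks and seat it

### The arm

A 7-joint arm with a two-finger parallel gripper is mounted at the origin on a cart in front of the work surface, level with it; the furniture and walls round the work are solid. World frame = base frame: x ahead of the robot, y to its left, z up, the work surface at z = 0. Lengths are in m, angles in rad, forces in N, time in s.
With the tool pointing down it reaches from about 0.4 to 0.85 m from the base axis. Payload 4.5 kg.
Tool frame: the origin (TCP) lies on the centre line of the jaws, within the pads' length; the fingertips stand r.tip_extent ahead of it and the grasp point (between the pads) is the TCP (r.tip_extent is the distance from the TCP to the fingertips, in m); z points along the fingers, y is the line along which they close (so a half turn about z gives the same grasp; the last joint's range is limited). The gripper opens to 88 mm and grips with 3 to 60 N. Pads are 18 mm wide; open, the fingers measure 123 mm over their backs; the gripper's body (75 mm by 187 mm) begins 45 mm behind the grasp point.
Start: joints at [1.231, 0.689, -0.195, 1.565, 0.157, 0.902, -0.215], TCP at [0.228, -0.582, 0.224] pointing down, gripper open.
Joint ranges: [-3.01, 3.01], [-0.46, 2.08], [-1.47, 1.51], [0.13, 2.56], [-1, 4.14], [0.04, 2.09], [-2.66, 2.66]. Speed limits (rad/s): [2.57, 2.57, 3.14, 3.14, 3.14, 3.14, 3.14].

### API

Orientations are given as a unit quaternion [x, y, z, w].
In Python, from plant import sensors, vision, finish_job, r gives the robot as it stands. The module is installed in compiled form; this text tells all that it offers.
- The arm moves only by the tool step_arm, never from a script. Its argument "steps" is a list of rows, each a list of 2 entries, a list of its own where there are three numbers: the shift along the tool's x, y, z in cm, then the turn, a rotation vector about the tool's x, y, z in degrees. A call has 1 to 12 rows; each row shifts and turns the commanded pose from where the row before left it, along the tool's axes as they then stand; what a row does not reach is not made up. A row lasts 1/8 s, in which the tool goes at most 62.5 mm and 10.7 degrees, less where a joint would pass 70% of its speed; a pose out of reach is approached as far as the arm can. A call with a gripper value outside its range is refused whole. "claw" is the opening, from -1 (shut) to 1 (fully open), set as the call begins (left out, the last holds). The fingers move at their own pace and stop on an object; "grip_force" is the grip in N (left out, the last holds). Time passes only in rows, so rows that do not move let the fingers close. It gives the time, the measured TCP pose, the force, the opening and the grip force at its end, in the units of the state.
- sensors.get_state(): the state, without advancing time (a new reading comes with each control period).
- vision.snapshot(name): name is "scene" or "side" or "wrist"; returns a dict with "img" (384x512x3 uint8, red, green, blue), "fx", "fy", "cx", "cy" (pixels), "k1" (the pictures are not rectified: a ray, as slopes to the right and down, at radius r is drawn at 1 + k1 r^2 times it, then the intrinsics apply), "position" and "rotation" of the camera in the world. Camera axes: x right, y down, z forward; pixel columns grow to the right and rows downward; lengths in m; the calibration is good to about 2 mm. A picture is of the moment at which its call begins. There is no depth.
- finish_job(): hands the job in; it is judged then, once.
The state is a dict: "clock": time; "q": joint angles; "qd": joint speeds; "joint_torque": joint torques, N m; "tool_pos": TCP position; "eef_rot": TCP orientation; "contact_force": force on the tool from outside, world axes, zero at the start; "moment": the same for the moment, N m; "opening": opening from 0.0 (shut) to 1.0 (fully open); "finger_force": force on a finger pad.
Only numpy, scipy, OpenCV 4.12 (cv2) and the standard library are available. Lean on these libraries where they do the work, as an engineer would, in place of code of your own. Each camera call takes 0.05 s, during which the arm holds its last target. There are 200 camera calls.

### The job

The gas hob has been cleaned, and one of its four black burner caps was put back carelessly. Press the caps with a fingertip until you find the one that rocks, pressing its raised side down so that it tips level, then push it across with the fingertip until it drops into its burner head and lies flat like the other three. No cap is to be picked up; leave the other things on the worktop where they are.

Things in the scene. Friction and masses are not known exactly. Their poses are not given: they have to be found in the camera images.
- hob: slim tabletop gas hob, fixed, steel deck 230 x 600 mm whose top is 48 mm above the worktop; origin at the centre of its underside on the worktop, x towards the back, y to the left along the hob, z up. The four burners stand in a row along y, 150 mm apart, 22 mm behind the middle line; four control knobs, 20 mm tall, stand along the front 105 mm in front of the burners. Close behind it, beyond x = 0.68 m, kettle and coffee maker stand
- burner_1: aluminium burner head, fixed on the hob, one of four alike (names not tied to places); 70 mm across at the top (75 at the foot), origin at its centre on the deck, z up, turned any way about z. Its flat rim is 18 mm above the origin, 7 mm wide, round a seat 55 mm across and 13 mm deep. A spark electrode and a thermocouple beside it stay below the rim (13 mm tall, within 46 mm of the centre)
- burner_2: aluminium burner head, fixed on the hob, one of four alike (names not tied to places); 70 mm across at the top (75 at the foot), origin at its centre on the deck, z up, turned any way about z. Its flat rim is 18 mm above the origin, 7 mm wide, round a seat 55 mm across and 13 mm deep. A spark electrode and a thermocouple beside it stay below the rim (13 mm tall, within 46 mm of the centre)
- burner_3: aluminium burner head, fixed on the hob, one of four alike (names not tied to places); 70 mm across at the top (75 at the foot), origin at its centre on the deck, z up, turned any way about z. Its flat rim is 18 mm above the origin, 7 mm wide, round a seat 55 mm across and 13 mm deep. A spark electrode and a thermocouple beside it stay below the rim (13 mm tall, within 46 mm of the centre)
- burner_4: aluminium burner head, fixed on the hob, one of four alike (names not tied to places); 70 mm across at the top (75 at the foot), origin at its centre on the deck, z up, turned any way about z. Its flat rim is 18 mm above the origin, 7 mm wide, round a seat 55 mm across and 13 mm deep. A spark electrode and a thermocouple beside it stay below the rim (13 mm tall, within 46 mm of the centre)
- cap_1: One of four identical black burner caps (see cap_2 to cap_4 too; names not tied to places, any may be the loose one). Disc 75 mm across, 7 mm thick, flat on top to 31 mm from the centre, edge upright for its lower 4 mm, then bevelled; about 0.16 kg, free. Origin: centre of the disc's underside; z up out of the top. Below it a round boss 52 mm across, 4 mm deep, drops into the head's seat.
- cap_2: Burner cap as cap_1. A seated cap lies level with its underside on the head's rim, cannot rock, and slides at most 2.5 mm from the centre. The loose cap is shifted 5.5 to 6.5 mm off the head's centre in any direction, so its boss rides on the rim: the side towards which it is shifted stands raised (tilt about 0.09 rad), the other side rests on the rim.
- cap_3: Burner cap as cap_1. Pressed on its flat top 15 to 20 mm from its centre on the raised side, the loose cap rocks level under about 2 N, its underside then 4 mm above the rim (so a finger stops 4 mm higher than on a seated cap). Pressed more than 26 mm out it tips up instead; pressed on the low side it does not move.
- cap_4: Burner cap as cap_1. Pushed level by its raised edge towards the head's centre, with the fingertip 2 mm above the rim, the loose cap slides until its boss drops in; the wall of the seat then stops it (resistance jumps from about 1 N).
- pan_support_1: black pan support (flat-bar frame 290 x 190 x 26 mm) lying on the worktop left of the hob, the lower of two; origin at the centre of its underside; leave alone
- pan_support_2: the same, lying on the first; leave alone
- mug_teal: teal mug, 68 x 99 x 73 mm, right of the hob; origin at its underside; leave alone
- tea_spoon: teaspoon, 130 mm long, on the worktop at the right end of the hob; leave alone
Not all that is in view belongs to the job. What is shaped like the cap_2 but green or white is not meant.

How it is judged:
On the way:
1. the loose cap is rocked: the finger presses it (over 1 N) to less than 0.045 rad of tilt while it still stands more than 2.2 mm proud of its seat (((contact force between the fingers and cap_1 above 1 N and z of cap_1 in the frame of hob above 0.0682 m and angle between cap_1's own z axis and vertical below 0.045 rad) or (contact force between the fingers and cap_2 above 1 N and z of cap_2 in the frame of hob above 0.0682 m and angle between cap_2's own z axis and vertical below 0.045 rad) or (contact force between the fingers and cap_3 above 1 N and z of cap_3 in the frame of hob above 0.0682 m and angle between cap_3's own z axis and vertical below 0.045 rad) or (contact force between the fingers and cap_4 above 1 N and z of cap_4 in the frame of hob above 0.0682 m and angle between cap_4's own z axis and vertical below 0.045 rad))), for 0.1 s.
At the end, for the whole second after the job is handed in: all four caps seated in the burner heads and at rest: underside within 1.2 mm of the rim's height, tilt under 0.025 rad, within 3.5 mm of a head's centre (z of cap_1 in the frame of hob between 0.064 and 0.0672 m and angle between each of cap_1, cap_2, cap_3, cap_4's own z axis and vertical below 0.025 rad and linear speed of each of cap_1, cap_2, cap_3, cap_4 below 0.02 m/s and (horizontal distance between cap_1 and burner_1 below 0.0035 m or horizontal distance between cap_1 and burner_2 below 0.0035 m or horizontal distance between cap_1 and burner_3 below 0.0035 m or horizontal distance between cap_1 and burner_4 below 0.0035 m) and z of cap_2 in the frame of hob between 0.064 and 0.0672 m and (horizontal distance between cap_2 and burner_1 below 0.0035 m or horizontal distance between cap_2 and burner_2 below 0.0035 m or horizontal distance between cap_2 and burner_3 below 0.0035 m or horizontal distance between cap_2 and burner_4 below 0.0035 m) and z of cap_3 in the frame of hob between 0.064 and 0.0672 m and (horizontal distance between cap_3 and burner_1 below 0.0035 m or horizontal distance between cap_3 and burner_2 below 0.0035 m or horizontal distance between cap_3 and burner_3 below 0.0035 m or horizontal distance between cap_3 and burner_4 below 0.0035 m) and z of cap_4 in the frame of hob between 0.064 and 0.0672 m and (horizontal distance between cap_4 and burner_1 below 0.0035 m or horizontal distance between cap_4 and burner_2 below 0.0035 m or horizontal distance between cap_4 and burner_3 below 0.0035 m or horizontal distance between cap_4 and burner_4 below 0.0035 m)); the robot touches nothing.
It fails at once if a cap is lifted: it rises more than 10 mm above its seated height, or tips more than 0.35 rad (z of any of cap_1, cap_2, cap_3, cap_4 in the frame of hob above 0.076 m or angle between any of cap_1, cap_2, cap_3, cap_4's own z axis and vertical above 0.35 rad).
It fails at once if a cap is pushed off its burner head (drops 5 mm below the seated height) (z of any of cap_1, cap_2, cap_3, cap_4 in the frame of hob below 0.061 m).
It fails at once if something standing round the hob is shifted more than 30 mm (distance of any of pan_support_1, pan_support_2, mug_teal, tea_spoon from where it was at the start of the episode above 0.03 m).
It also fails if it takes over 61 s, if anything falls off the work surface, if the arm or the gripper's body presses on something with over 40 N, if the wrist force passes 120 N, or if a joint passes its speed limit or range.

## Working session

There is one attempt and no reset: what is moved stays moved. The work goes in short steps, Python scripts to look and compute and a tool call to move; the robot and the scene stay as the last step left them, time stands still between calls to the robot, and variables do not carry over. Pictures are saved under pics/ and viewed, at most 10 in all, crops included, and the job is handed in when it is done.

Besides the shell and the picture viewer there is one more tool, called after "Call:" as name(argument=value, ...), one argument or row to a line, values as JSON. step_arm: Moves the arm, as the interface text tells. Its arguments: {"type":"object","properties":{"steps":{"type":"array"},"claw":{"type":"number"},"grip_force":{"type":"number"}},"required":["steps"]}

```bash
mkdir -p pics
cat > h.py <<'E'
import numpy as np, cv2
from plant import sensors, vision, finish_job, r
def snap(name,fn=None):
    s=vision.snapshot(name)
    if fn: cv2.imwrite('pics/'+fn,s['img'][:,:,::-1])
    return s
def ray(s,u,v):
    K=np.array([[s['fx'],0,s['cx']],[0,s['fy'],s['cy']],[0,0,1.]])
    x,y=(u-s['cx'])/s['fx'],(v-s['cy'])/s['fy']
    a,b=x,y
    for _ in range(20):
        f=1+s['k1']*(a*a+b*b); a,b=x/f,y/f
    return np.array(s['position']),np.array(s['rotation'])@np.array([a,b,1.])
def onz(s,u,v,z):
    p,d=ray(s,u,v); return p+d*(z-p[2])/d[2]
E
python3 - <<'E'
from h import *
import pickle
S={n:snap(n) for n in('scene','side','wrist')}
pickle.dump(S,open('S.pkl','wb'))
cv2.imwrite('pics/a.png',cv2.resize(S['scene']['img'][:,:,::-1],(800,600)))
cv2.imwrite('pics/b.png',cv2.resize(S['side']['img'][:,:,::-1],(800,600)))
for n in S: print(n,S[n]['position'],np.array(S[n]['rotation']).round(3).tolist(),S[n]['fx'],S[n]['k1'])
s=sensors.get_state();print(s['tool_pos'],s['eef_rot'],s['clock'],s['contact_force'],r.tip_extent)
E
```

```text
scene [-0.03458397  1.19811516  0.80159446] [-0.194, 0.851, -0.476, 0.108] 403.75675530513706 0.04890933551666948
side [ 0.51752746 -0.77851938  0.83044383] [0.901, 0.013, -0.004, -0.434] 384.6170195594592 -0.006363349774480901
wrist [ 0.30271879 -0.55204618  0.38434211] [0.816, -0.557, -0.09, 0.13] 312.86141104312753 -0.03136137229542707
[ 0.22799436 -0.58141542  0.2229233 ] [ 9.82579207e-01  1.85843091e-01 -1.79926156e-04 -6.44713719e-04] 0.15 [0.33990367 0.31660771 0.70666604] 0.019
```

View pics/a.png

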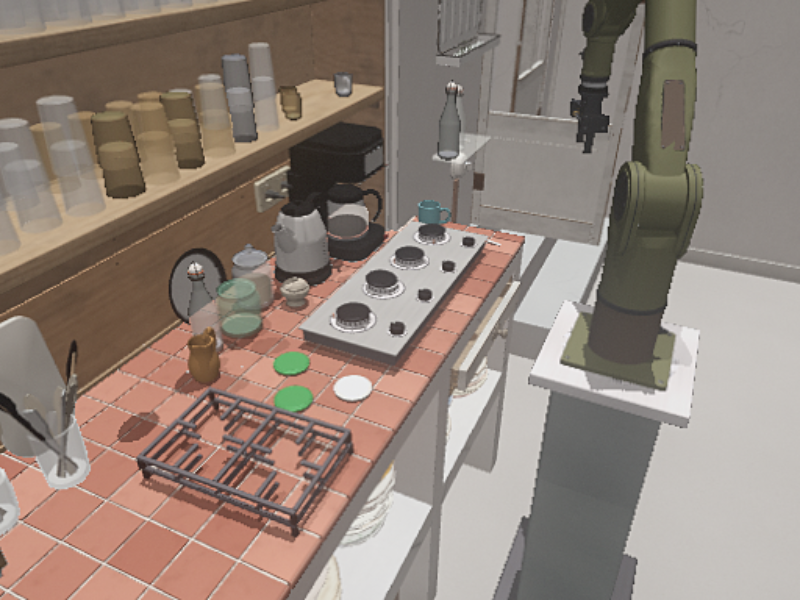

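View pics/b.png

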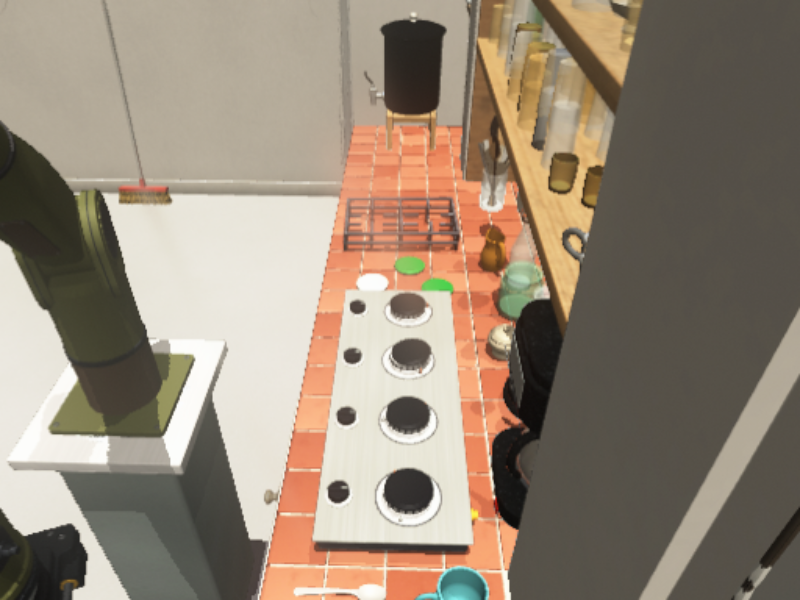

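Both views show four black caps; in the side view (800x600 px) they are at (408,306), (411,354), (407,416) and (408,490). Things that could be mistaken for them are the green discs at (409,266) and (437,287), the white disc at (372,283), and the knobs at x≈350. I'll measure the four black caps.

```bash
cat > m.py <<'E'
from h import *
import pickle
S=pickle.load(open('S.pkl','rb'))
def caps(s,boxes,thr=60,z=.071,sz=.0735):
    out=[]
    for (u0,v0,u1,v1) in boxes:
        g=s['img'][v0:v1,u0:u1].max(2)
        m=(g<thr).astype(np.uint8)
        n,l,st,c=cv2.connectedComponentsWithStats(m)
        k=1+np.argmax(st[1:,4]); ct=max(cv2.findContours((l==k).astype(np.uint8),0,1)[0],key=len)[:,0]
        P=np.array([onz(s,u+u0,v+v0,sz)[:2] for u,v in ct])
        (cx,cy),R=cv2.minEnclosingCircle((P*1000).astype(np.float32))
        out.append((cx,cy,R)); print(np.round([cx,cy,R,*P.min(0)*1000,*P.max(0)*1000],1))
    return out
if __name__=='__main__':
    for nm,cs in(('side',[(408,306),(411,354),(407,416),(408,490)]),('scene',[(352,315),(381,282),(409,256),(432,232)])):
        print(nm);caps(S[nm],[(int(x*.64)-28,int(y*.64)-24,int(x*.64)+28,int(y*.64)+24) if nm=='side' else (int(x*.64)-16,int(y*.64)-12,int(x*.64)+16,int(y*.64)+12) for x,y in cs])
    s=S['side']
    crops=[cv2.resize(s['img'][int(y*.64)-25:int(y*.64)+25,int(x*.64)-30:int(x*.64)+30,::-1],(390,295),interpolation=2) for x,y in [(408,306),(411,354),(407,416),(408,490)]]
    cv2.imwrite('pics/c.png',np.vstack([np.hstack(crops[:2]),np.hstack(crops[2:])]))
    for u,v in[(347,291),(451,291),(316,543),(470,545)]: print(onz(s,u*.64,v*.64,.048).round(3))
E
python3 m.py
```

```text
sideTraceback (most recent call last):
  File "m.py", line 17, in <module>
    print(nm);caps(S[nm],[(int(x*.64)-28,int(y*.64)-24,int(x*.64)+28,int(y*.64)+24) if nm=='side' else (int(x*.64)-16,int(y*.64)-12,int(x*.64)+16,int(y*.64)+12) for x,y in cs])
              ~~~~^^^^^^^^^^^^^^^^^^^^^^^^^^^^^^^^^^^^^^^^^^^^^^^^^^^^^^^^^^^^^^^^^^^^^^^^^^^^^^^^^^^^^^^^^^^^^^^^^^^^^^^^^^^^^^^^^^^^^^^^^^^^^^^^^^^^^^^^^^^^^^^^^^^^^^^^^^^^^^
  File "m.py", line 10, in caps
    k=1+np.argmax(st[1:,4]); ct=max(cv2.findContours((l==k).astype(np.uint8),0,1)[0],key=len)[:,0]
        ~~~~~~~~~^^^^^^^^^^
    return _wrapfunc(a, 'argmax', axis=axis, out=out, **kwds)
    return bound(*args, **kwds)
ValueError: attempt to get argmax of an empty sequence
```

```bash
sed -i 's/thr=60/thr=100/' m.py
python3 m.py; python3 -c "
from m import *
i=S['side']['img']
for x,y in [(408,306),(411,354),(407,416),(408,490)]: print(i[int(y*.64),int(x*.64)-30:int(x*.64)+30:2].max(1))"
```

```text
side
[ 82 115 233 233 233 234 232 232 189 192  95  99 101 106 108 111 113 115
 116 115 117 175 217 230 234 232 230 232 231 225]
[235 232 234 236 236 234 199 253 228  76  78  79  80  81  82  84  85  88
  87  89  91 119 220 231 233 232 234 233 235 233]
[232 233 233 233 232 230 207 252 249  65  67  66  65  65  64  64  64  64
  64  65  65  65  97 253 242 233 233 235 234 231]
[233 231 233 232 224 190 253 207  54  54  56  55  54  53  52  52  51  50
  50  50  49  48  47 145 253 151 231 230 233 233]Traceback (most recent call last):
  File "m.py", line 17, in <module>
    print(nm);caps(S[nm],[(int(x*.64)-28,int(y*.64)-24,int(x*.64)+28,int(y*.64)+24) if nm=='side' else (int(x*.64)-16,int(y*.64)-12,int(x*.64)+16,int(y*.64)+12) for x,y in cs])
              ~~~~^^^^^^^^^^^^^^^^^^^^^^^^^^^^^^^^^^^^^^^^^^^^^^^^^^^^^^^^^^^^^^^^^^^^^^^^^^^^^^^^^^^^^^^^^^^^^^^^^^^^^^^^^^^^^^^^^^^^^^^^^^^^^^^^^^^^^^^^^^^^^^^^^^^^^^^^^^^^^^
  File "m.py", line 11, in caps
    P=np.array([onz(s,u+u0,v+v0,sz)[:2] for u,v in ct])
                ~~~^^^^^^^^^^^^^^^^
  File "h.py", line 15, in onz
    p,d=ray(s,u,v); return p+d*(z-p[2])/d[2]
        ~~~^^^^^^^
  File "h.py", line 13, in ray
    return np.array(s['position']),np.array(s['rotation'])@np.array([a,b,1.])
                                   ~~~~~~~~~~~~~~~~~~~~~~~^~~~~~~~~~~~~~~~~~~
ValueError: matmul: Input operand 1 has a mismatch in its core dimension 0, with gufunc signature (n?,k),(k,m?)->(n?,m?) (size 3 is different from 4)
```

The camera rotation is a quaternion, so I'll fix that and raise the threshold.

```bash
sed -i "s/np.array(s\['rotation'\])@/Rotation.from_quat(s['rotation']).as_matrix()@/; 1a from scipy.spatial.transform import Rotation" h.py; sed -i 's/thr=100/thr=150/' m.py
python3 m.py
```

```text
side
[527.3 195.6  41.9 495.1 155.1 566.  234.1]
[534.7  47.8  44.2 501.8   7.1 572.5  89.6]
[ 531.6 -100.9   40.9  495.2 -141.2  566.   -61.5]
[ 531.9 -247.9   40.6  495.8 -286.8  569.3 -210.8]
scene
[518.2 226.2  52.5 474.  176.2 559.1 277.9]
[529.9  77.6  60.8 478.   20.7 570.9 138.4]
[ 523.2  -68.4   55.6  475.9 -121.8  562.2  -13.1]
[ 535.3 -259.6  106.5  478.6 -362.8  632.2 -156.5]
[0.398 0.274 0.048]
[0.625 0.281 0.048]
[ 0.404 -0.323  0.048]
[ 0.621 -0.319  0.048]
```

View pics/c.png

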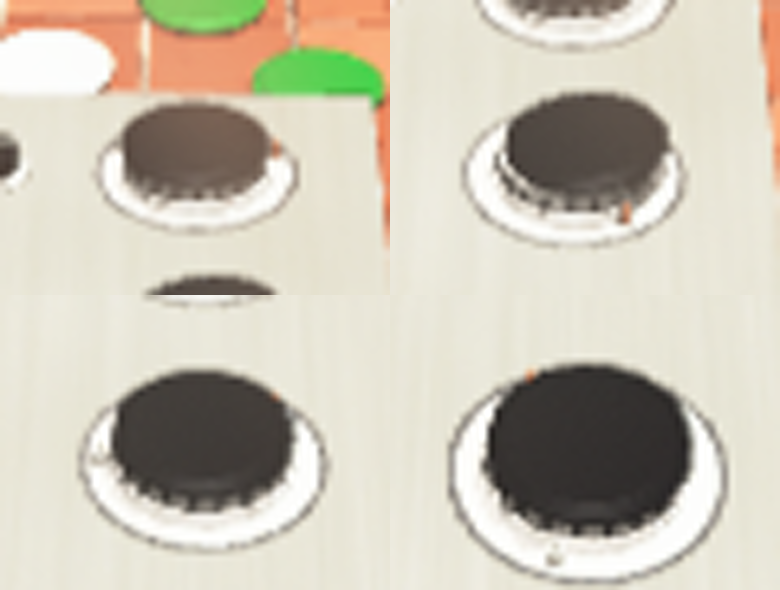

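Cap 2 (upper right crop, y≈0.047) looks loose. It stands to the right of its white drip ring and the rim shows at its left, so it is shifted roughly +x. The other three sit centred. Next I'll get a near view with the wrist camera.

```bash
cat >> h.py <<'E'
def tool():
    s=sensors.get_state(); return s,np.array(s['tool_pos']),Rotation.from_quat(s['eef_rot'])
def rel(target,yaw=0.):
    "tool axes shift (cm) to TCP target, after turning so tool x lies at world yaw (deg), pointing down"
    s,p,R=tool(); R2=Rotation.from_euler('z',yaw,degrees=True)*Rotation.from_quat([1,0,0,0])
    print('turn deg (tool)',(R.inv()*R2).as_rotvec(degrees=True).round(2),'shift cm after turn',(R2.inv().apply(np.array(target)-p)*100).round(2),'dist',np.linalg.norm(np.array(target)-p).round(3))
E
python3 - <<'E'
from h import *
import pickle
S=pickle.load(open('S.pkl','rb'))
s,p,R=tool(); w=S['wrist']; C=Rotation.from_quat(w['rotation'])
print('cam in tool',R.inv().apply(w['position']-p),(R.inv()*C).as_matrix().round(3).tolist())
rel([.43,.047,.25],0)
E
```

```text
cam in tool [ 0.0802704  -0.00026566 -0.16142774] [[-0.001, -0.95, -0.312], [1.0, -0.001, -0.001], [0.001, -0.312, 0.95]]
turn deg (tool) [-7.000e-02  2.000e-02  2.142e+01] shift cm after turn [ 20.2  -62.84  -2.71] dist 0.661
```

Call:
step_arm(
  steps=[
    [[0,0,0],[0,0,7.14]],
    [[0,0,0],[0,0,7.14]],
    [[0,0,0],[0,0,7.14]],
    [[1.9,-5.2,0],[0,0,0]],
    [[1.9,-5.2,0],[0,0,0]],
    [[1.9,-5.2,0],[0,0,0]],
    [[1.9,-5.2,0],[0,0,0]],
    [[1.9,-5.2,0],[0,0,0]],
    [[1.9,-5.2,0],[0,0,0]],
    [[1.9,-5.2,0],[0,0,0]],
    [[1.9,-5.2,0],[0,0,0]],
    [[1.9,-5.2,0],[0,0,0]],
  ],
  claw=-1,
)

```text
clock: 1.65
tool_pos: [0.3998, -0.1122, 0.2236]
eef_rot: [1.0, -0.0, 0.0, 0.0]
contact_force: [1.5, -0.3, 0.1]
opening: 0.006
finger_force: 0.0
```

```bash
python3 -c "
from h import *
rel([.46,.047,.21],0)"
```

```text
turn deg (tool) [ 0.01 -0.03 -0.01] shift cm after turn [  6.02 -15.92   1.36] dist 0.171
```

Call:
step_arm(
  steps=[
    [[1.5,-4.0,0.3],[0,0,0]],
    [[1.5,-4.0,0.3],[0,0,0]],
    [[1.5,-4.0,0.3],[0,0,0]],
    [[1.3,-3.6,0.3],[0,0,0]],
    [[0,0,0],[0,0,0]],
    [[0,0,0],[0,0,0]],
  ],
)

```text
clock: 2.4
tool_pos: [0.4567, 0.0413, 0.2114]
eef_rot: [1.0, -0.0, -0.0, 0.0]
contact_force: [-0.2, -0.4, -0.1]
opening: 0.005
finger_force: 0.0
```

```bash
python3 -c "
from h import *
import pickle
s=snap('wrist'); pickle.dump(s,open('W.pkl','wb'))
cv2.imwrite('pics/w1.png',cv2.resize(s['img'][:,:,::-1],(800,600)))
print(tool()[1],s['position'])"
```

```text
[0.45665296 0.0408262  0.21144607] [0.53711303 0.0413104  0.37283304]
```

View pics/w1.png

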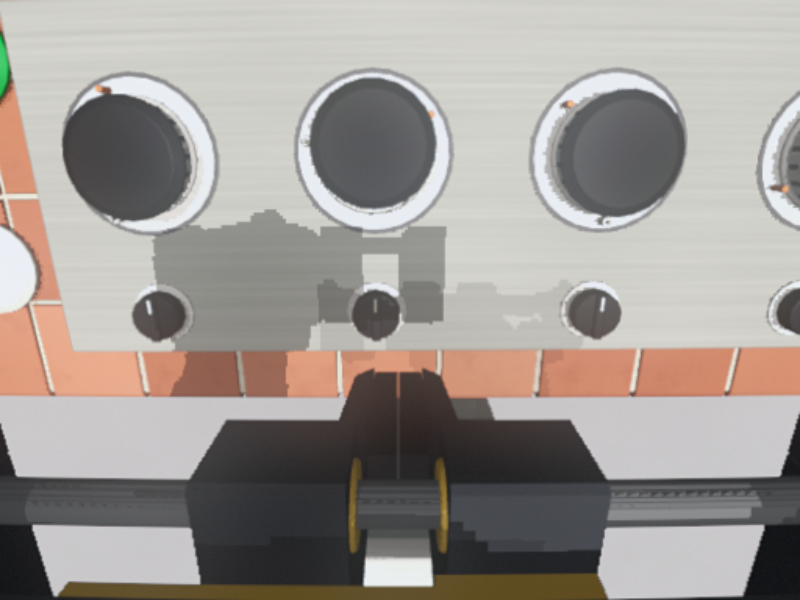

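The wrist view shows three caps at (125,157), (373,143) and (627,152), each in its white drip ring. The middle one sits off-centre towards the top of the image (+x). I'll measure each cap's offset from its ring.

```bash
cat > w.py <<'E'
from h import *
import sys,pickle
def circ(s,m,z):
    ct=max(cv2.findContours(m.astype(np.uint8),0,1)[0],key=cv2.contourArea)
    h=cv2.convexHull(ct)[:,0]
    P=np.array([onz(s,u,v,z)[:2]*1000 for u,v in ct[:,0]])
    H=cv2.convexHull(P.astype(np.float32))
    (a,b),(d1,d2),_=cv2.fitEllipse(H); return np.round([a,b,d1,d2],1)
def run(s,boxes):
    for x,y in boxes:
        u,v=int(x*.64),int(y*.64); M=np.zeros((384,512),bool); M[max(v-54,0):v+56,max(0,u-54):u+54]=1
        g=s['img'].astype(int).max(2); sat=s['img'].astype(int).max(2)-s['img'].min(2)
        cap=M&(g<120); n,l,st,c=cv2.connectedComponentsWithStats(cap.astype(np.uint8)); cap=l==l[v,u]
        cap=cv2.morphologyEx(cap.astype(np.uint8),2,np.ones((7,7)))
        ring=M&(g>232)&(sat<25)
        ring=cv2.morphologyEx(ring.astype(np.uint8),2,np.ones((2,2)))
        print('cap',circ(s,cap,.071),'ring',circ(s,ring,.048))
if __name__=='__main__':
    s=pickle.load(open('W.pkl','rb')); run(s,[(125,157),(373,143),(627,152)])
E
python3 w.py
```

```text
cap [528.4 204.6  72.6  77.6] ring [528.3 204.5  87.3  95.2]
cap [535.2  56.   72.9  73.9] ring [528.2  55.9  94.   95. ]
cap [530.2 -92.2  72.1  76.5] ring [543.9 -92.   64.5  82.4]
```

```bash
python3 -c "
from h import *
s,p,R=tool(); print(np.round(s['q'],2),s['contact_force'])
rel([.543,.056,.112],0)"
```

```text
[-0.19  0.5  -0.    2.07  0.    0.58 -1.77] [-1.024099    0.77256841  0.22739196]
turn deg (tool) [ 0.05  0.05 -0.1 ] shift cm after turn [ 8.63 -1.52  9.94] dist 0.133
```

Call:
step_arm(
  steps=[
    [[0,0,0],[0,0,10.5]],
    [[0,0,0],[0,0,10.5]],
    [[0,0,0],[0,0,10.5]],
    [[0,0,0],[0,0,10.5]],
    [[0,0,0],[0,0,10.5]],
    [[0,0,0],[0,0,10.5]],
    [[0,0,0],[0,0,10.5]],
    [[0,0,0],[0,0,10.5]],
    [[0,0,0],[0,0,10.5]],
    [[0,0,0],[0,0,10.5]],
    [[0,0,0],[0,0,10.5]],
    [[0,0,0],[0,0,10.5]],
  ],
)

```text
clock: 3.95
tool_pos: [0.4395, 0.0189, 0.2322]
eef_rot: [-0.466, 0.885, 0.006, -0.009]
contact_force: [1.2, -0.7, 0.0]
opening: 0.003
finger_force: 0.0
```

Call:
step_arm(
  steps=[
    [[0,0,0],[0,0,10.5]],
    [[0,0,0],[0,0,10.5]],
    [[0,0,0],[0,0,10.5]],
    [[0,0,0],[0,0,10.5]],
    [[0,0,0],[0,0,10.5]],
    [[0,0,0],[0,0,1.5]],
    [[0,0,0],[0,0,0]],
  ],
)

```text
clock: 4.82
tool_pos: [0.2943, -0.126, 0.2184]
eef_rot: [-0.105, 0.992, 0.063, -0.014]
contact_force: [0.6, 0.4, -0.3]
opening: 0.001
finger_force: 0.0
```

```bash
python3 -c "
from h import *
s,p,R=tool(); print(np.round(s['q'],2),s['contact_force'],p)
rel([.544,.056,.112],180)"
```

```text
[-0.34  0.88  1.51  2.37 -1.    1.17 -2.65] [ 0.63139073  0.39937974 -0.29719172] [ 0.29430646 -0.12602459  0.21840415]
turn deg (tool) [ 7.26 -1.66 12.07] shift cm after turn [-24.97  18.2   10.64] dist 0.327
```

The turn went towards the wrong joint limit, so I'll turn back the other way.

Call:
step_arm(
  steps=[
    [[0,0,0],[0,0,-8]],
    [[0,0,0],[0,0,-10]],
    [[0,0,0],[0,0,-10]],
    [[0,0,0],[0,0,-10]],
    [[0,0,0],[0,0,-10]],
    [[0,0,0],[0,0,-10]],
    [[0,0,0],[0,0,-10]],
    [[0,0,0],[0,0,-10]],
    [[0,0,0],[0,0,-10]],
    [[0,0,0],[0,0,-10]],
    [[0,0,0],[0,0,-10]],
    [[0,0,0],[0,0,-10]],
  ],
)

```text
clock: 6.32
tool_pos: [0.2953, -0.125, 0.2185]
eef_rot: [0.907, -0.416, -0.045, -0.047]
contact_force: [0.5, 0.0, 0.6]
opening: 0.007
finger_force: 0.0
```

```bash
python3 -c "
from h import *
s,p,R=tool(); print(np.round(s['q'],2),s['contact_force'],p,R.as_rotvec(degrees=True))
rel([.457,.041,.211],0)"
```

```text
[-0.2   0.53  0.91  2.37 -0.78  0.71 -1.11] [0.53341171 0.03966866 0.61395466] [ 0.29527972 -0.12503985  0.21845026] [-158.59151921   72.78108604    7.80555476]
turn deg (tool) [ -5.5    5.28 -49.23] shift cm after turn [ 16.17 -16.6    0.75] dist 0.232
```

Call:
step_arm(
  steps=[
    [[-0.3,-3.85,0],[0,0,0]],
    [[-0.3,-3.85,0],[0,0,0]],
    [[-0.3,-3.85,0],[0,0,0]],
    [[-0.3,-3.85,0],[0,0,0]],
    [[-0.3,-3.85,0],[0,0,0]],
    [[-0.3,-3.85,0],[0,0,0]],
    [[0,0,0],[-1.1,1.06,-9.85]],
    [[0,0,0],[-1.1,1.06,-9.85]],
    [[0,0,0],[-1.1,1.06,-9.85]],
    [[0,0,0],[-1.1,1.06,-9.85]],
    [[0,0,0],[-1.1,1.06,-9.85]],
    [[0,0,0],[0,0,0]],
  ],
)

```text
clock: 7.82
tool_pos: [0.4594, 0.0381, 0.2312]
eef_rot: [1.0, -0.003, -0.001, -0.001]
contact_force: [-0.8, -0.4, -0.0]
opening: 0.005
finger_force: 0.0
```

```bash
python3 -c "
from h import *
s,p,R=tool(); print(np.round(s['q'],2),s['contact_force'],p,R.as_rotvec(degrees=True))
rel([.457,.041,.211],0)"
```

```text
[-0.65  0.58  0.77  2.06 -0.61  0.74 -1.08] [-0.7652246  -0.3600504  -0.02193588] [0.45938455 0.03808405 0.23123317] [-1.79934754e+02  6.09576700e-01  1.27246275e-01]
turn deg (tool) [-0.06  0.08 -0.39] shift cm after turn [-0.24 -0.29  2.02] dist 0.021
```

Call:
step_arm(
  steps=[
    [[0,0,0],[0,0,-10]],
    [[0,0,0],[0,0,-10]],
    [[0,0,0],[0,0,-10]],
    [[0,0,0],[0,0,-10]],
    [[0,0,0],[0,0,-10]],
    [[0,0,0],[0,0,-10]],
    [[0,0,0],[0,0,-10]],
    [[0,0,0],[0,0,-10]],
    [[0,0,0],[0,0,-10]],
    [[0,0,0],[0,0,-10]],
    [[0,0,0],[0,0,-10]],
    [[0,0,0],[0,0,-10]],
  ],
)

```text
clock: 9.32
tool_pos: [0.4595, 0.0363, 0.2309]
eef_rot: [0.503, 0.864, -0.001, -0.001]
contact_force: [0.5, -0.6, -0.1]
opening: 0.002
finger_force: 0.0
```

Call:
step_arm(
  steps=[
    [[0,0,0],[0,0,-10]],
    [[0,0,0],[0,0,-10]],
    [[0,0,0],[0,0,-10]],
    [[0,0,0],[0,0,-10]],
    [[0,0,0],[0,0,-10]],
    [[0,0,0],[0,0,-10]],
    [[0,0,0],[0,0,0]],
  ],
)

```text
clock: 10.2
tool_pos: [0.4595, 0.0361, 0.2308]
eef_rot: [0.007, 1.0, -0.0, -0.001]
contact_force: [-0.8, 0.1, 0.1]
opening: 0.005
finger_force: 0.0
```

```bash
python3 -c "
from h import *
s,p,R=tool(); print(np.round(s['q'],2),s['contact_force'],p,R.as_rotvec(degrees=True))
rel([.544,.056,.112],180)"
```

```text
[-0.04  0.47 -0.2   2.03  0.15  0.66  1.21] [-0.7555781   0.14227715  0.06982368] [0.45951621 0.03613086 0.23083379] [-1.19660351e+00 -1.79858240e+02  1.23626122e-02]
turn deg (tool) [-0.01 -0.14 -0.76] shift cm after turn [-8.45  1.99 11.88] dist 0.147
```

Call:
step_arm(
  steps=[
    [[-2.1,0.5,2.5],[0,0,-0.76]],
    [[-2.1,0.5,2.5],[0,0,0]],
    [[-2.1,0.5,2.5],[0,0,0]],
    [[-2.1,0.5,2.5],[0,0,0]],
    [[0,0,1.8],[0,0,0]],
    [[0,0,0],[0,0,0]],
    [[0,0,0],[0,0,0]],
  ],
)

```text
clock: 11.08
tool_pos: [0.5435, 0.0563, 0.1134]
eef_rot: [-0.001, 1.0, -0.0, -0.001]
contact_force: [-0.3, -0.1, 0.5]
opening: 0.007
finger_force: 0.0
```

```bash
python3 -c "
from h import *
import pickle
s=snap('wrist'); pickle.dump(s,open('W2.pkl','wb'))
cv2.imwrite('pics/w2.png',cv2.resize(s['img'][:,:,::-1],(800,600)))
print(tool()[1],s['position'],tool()[0]['contact_force'])
d=snap('side');cv2.imwrite('pics/d.png',cv2.resize(d['img'][180:260,210:310,::-1],(800,600)))"
```

```text
[0.54368022 0.05631379 0.11372744] [0.46156175 0.05606026 0.27507069] [-0.37028206 -0.59507025 -0.56479774]
```

View pics/w2.png

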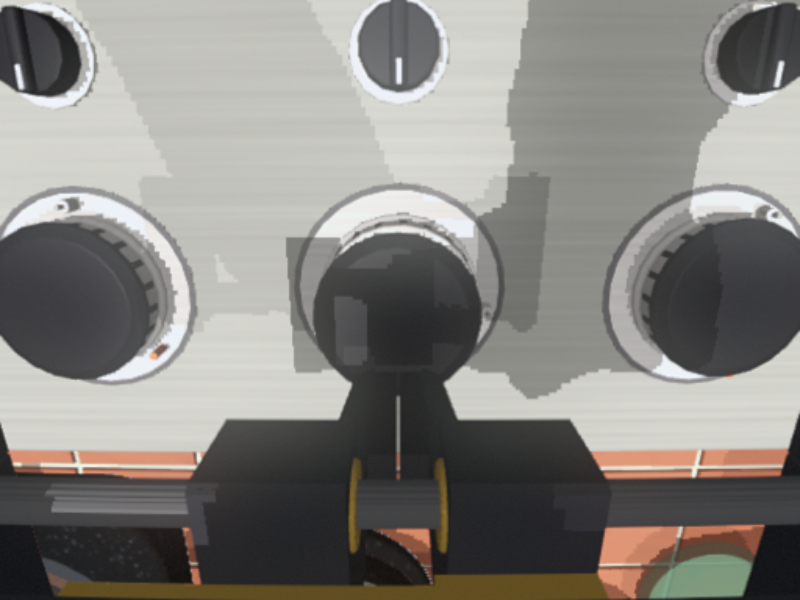

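The wrist view shows the fingertip over the far (raised) half of the loose cap at (398,310), aligned in y. The rim is exposed at (405,220) on the robot's side, so the shift is straight along +x. Pressing down now.

Call:
step_arm(
  steps=[
    [[0,0,0.7],[0,0,0]],
    [[0,0,0.5],[0,0,0]],
    [[0,0,0.2],[0,0,0]],
    [[0,0,0.1],[0,0,0]],
    [[0,0,0.1],[0,0,0]],
    [[0,0,0],[0,0,0]],
  ],
)

```text
clock: 11.92
tool_pos: [0.5433, 0.0563, 0.097]
eef_rot: [-0.002, 1.0, -0.0, -0.001]
contact_force: [0.1, -0.9, -0.2]
opening: 0.008
finger_force: 0.0
```

Call:
step_arm(
  steps=[
    [[0,0,0.05],[0,0,0]],
    [[0,0,0.05],[0,0,0]],
    [[0,0,0],[0,0,0]],
  ],
)

```text
clock: 12.3
tool_pos: [0.5433, 0.0563, 0.0959]
eef_rot: [-0.002, 1.0, -0.0, -0.001]
contact_force: [-0.1, 0.6, -0.5]
opening: 0.002
finger_force: 0.0
```

Call:
step_arm(
  steps=[
    [[0,0,0.05],[0,0,0]],
    [[0,0,0.05],[0,0,0]],
    [[0,0,0],[0,0,0]],
  ],
)

```text
clock: 12.68
tool_pos: [0.5433, 0.0563, 0.0949]
eef_rot: [-0.002, 1.0, -0.0, -0.001]
contact_force: [0.4, 1.0, -0.3]
opening: 0.005
finger_force: 0.0
```

Call:
step_arm(
  steps=[
    [[0,0,0.05],[0,0,0]],
    [[0,0,0.05],[0,0,0]],
    [[0,0,0],[0,0,0]],
  ],
)

```text
clock: 13.05
tool_pos: [0.5433, 0.0563, 0.0939]
eef_rot: [-0.002, 1.0, -0.0, -0.001]
contact_force: [0.6, 0.2, -0.5]
opening: 0.005
finger_force: 0.0
```

```bash
python3 -c "
from h import *
s=[sensors.get_state()['contact_force'] for _ in range(3)];print(s)
d=snap('side');w=snap('wrist')
print(np.mean([sensors.get_state()['contact_force'] for _ in range(3)],0))
cv2.imwrite('pics/d.png',np.hstack([cv2.resize(d['img'][190:270,225:295,::-1],(400,457)),cv2.resize(w['img'][110:270,185:325,::-1],(400,457))]))"
```

```text
[array([ 0.57081735,  0.15250851, -0.53163753]), array([ 0.57081735,  0.15250851, -0.53163753]), array([ 0.57081735,  0.15250851, -0.53163753])]
[-0.37703563 -0.03738146 -0.19256813]
```

View pics/d.png

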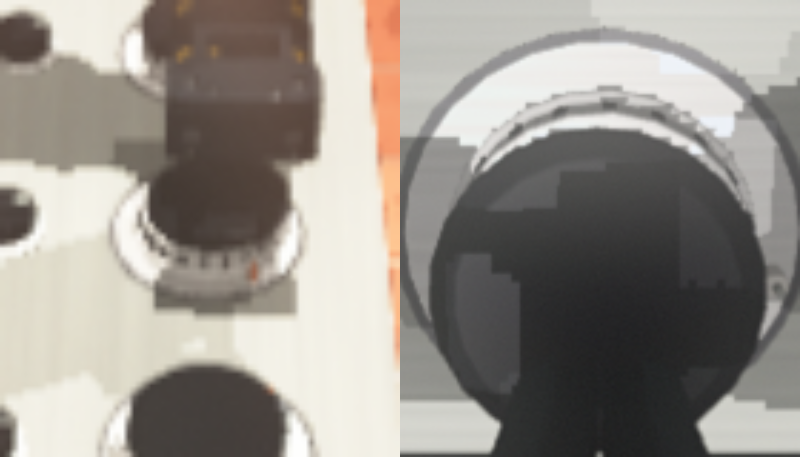

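The wrist crop shows the cap still offset, and there is no contact force yet. I'll keep going down.

Call:
step_arm(
  steps=[
    [[0,0,0.05],[0,0,0]],
    [[0,0,0.05],[0,0,0]],
    [[0,0,0],[0,0,0]],
  ],
)

```text
clock: 13.52
tool_pos: [0.5433, 0.0563, 0.0929]
eef_rot: [-0.002, 1.0, -0.0, -0.001]
contact_force: [0.9, -0.0, -0.1]
opening: 0.008
finger_force: 0.0
```

Call:
step_arm(
  steps=[
    [[0,0,0.05],[0,0,0]],
    [[0,0,0.05],[0,0,0]],
    [[0,0,0],[0,0,0]],
  ],
)

```text
clock: 13.9
tool_pos: [0.5433, 0.0563, 0.0919]
eef_rot: [-0.002, 1.0, -0.0, -0.001]
contact_force: [0.1, 0.4, -0.2]
opening: 0.005
finger_force: 0.0
```

Run:
```python
from h import *
import pickle
s=pickle.load(open('W.pkl','rb')); print(s['fx'],s['fy'],s['cx'],s['cy'],s['k1'])
im=s['img'][215:330,190:320,::-1]
big=cv2.resize(im,(780,590),interpolation=1); big=np.clip(big.astype(float)*2.2,0,255).astype(np.uint8)
cv2.imwrite('pics/e.png',big)
# project points of tool frame at W pose
p=np.array([0.45665,0.0408,0.21145]); C=Rotation.from_quat(s['rotation']); R=Rotation.from_quat([1,0,0,0])
def proj(q):
    c=C.inv().apply(p+R.apply(q)-s['position']); a=c[:2]/c[2]; a=a*(1+s['k1']*a@a); return np.round([(a[0]*s['fx']+s['cx']-190)*6,(a[1]*s['fy']+s['cy']-215)*5.13])
for q in [(.009,.009,.019),(.009,.0175,.019),(-.009,.009,.019),(.009,.009,0),(-.009,.009,0),(.009,.0175,-.045)]: print(q,proj(q))
```

```text
312.86141104312753 312.86141104312753 254.37941362819305 193.24316335764397 -0.03136137229542707
(0.009, 0.009, 0.019) [479. -18.]
(0.009, 0.0175, 0.019) [561. -18.]
(-0.009, 0.009, 0.019) [476. 117.]
(0.009, 0.009, 0) [488.  46.]
(-0.009, 0.009, 0) [485. 192.]
(0.009, 0.0175, -0.045) [641. 266.]
```

View pics/e.png

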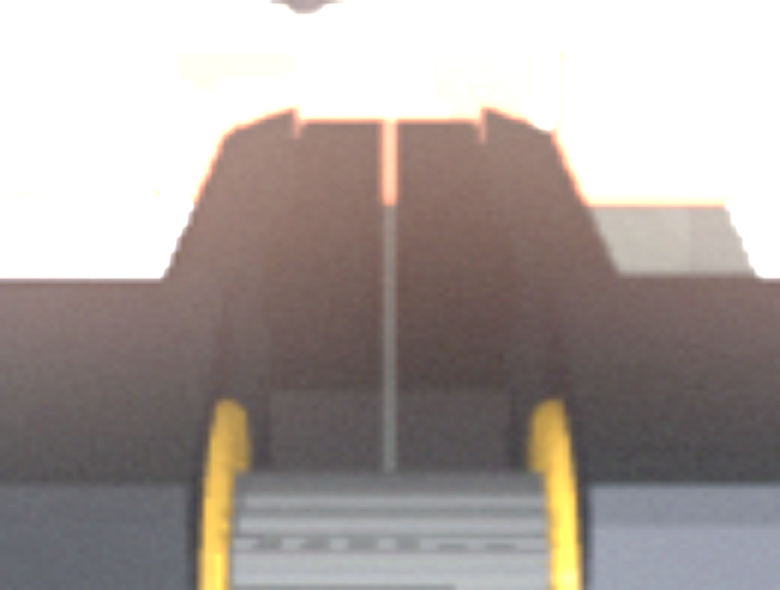

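Run:
```python
from h import *
import pickle
from w import circ
s=pickle.load(open('W2.pkl','rb'))
for u,v in[(297,286),(502,286),(399,184)]: print(onz(s,u*.64,v*.64,.048).round(4))
for u,v in[(314,312),(483,312),(399,232)]: print(onz(s,u*.64,v*.64,.071).round(4))
d=snap('scene'); cv2.imwrite('pics/f.png',cv2.resize(d['img'][120:220,200:320,::-1],(720,600),interpolation=2))
st,p,R=tool(); C=Rotation.from_quat(d['rotation'])
for q in [(.009,0,.019),(-.009,0,.019),(0,0,.019),(0,0,0),(0,0,-.045)]:
    c=C.inv().apply(p+R.apply(q)-d['position']); a=c[:2]/c[2]; a=a*(1+d['k1']*a@a); u,v=a*d['fx']+[d['cx'],d['cy']]; print(q,(u-200)*6,(v-120)*6)
```

```text
[0.5276 0.0074 0.048 ]
[0.5275 0.1067 0.048 ]
[0.4794 0.0567 0.048 ]
[0.5329 0.0191 0.071 ]
[0.5328 0.0939 0.071 ]
[0.4973 0.0567 0.071 ]
(0.009, 0, 0.019) 262.5032851810353 344.5401696676123
(-0.009, 0, 0.019) 235.93344433770972 338.24576725209806
(0, 0, 0.019) 249.18896759717944 341.38611466055846
(0, 0, 0) 248.88115342196699 313.9904720120078
(0, 0, -0.045) 248.13256459147186 247.5748406098271
```

View pics/f.png

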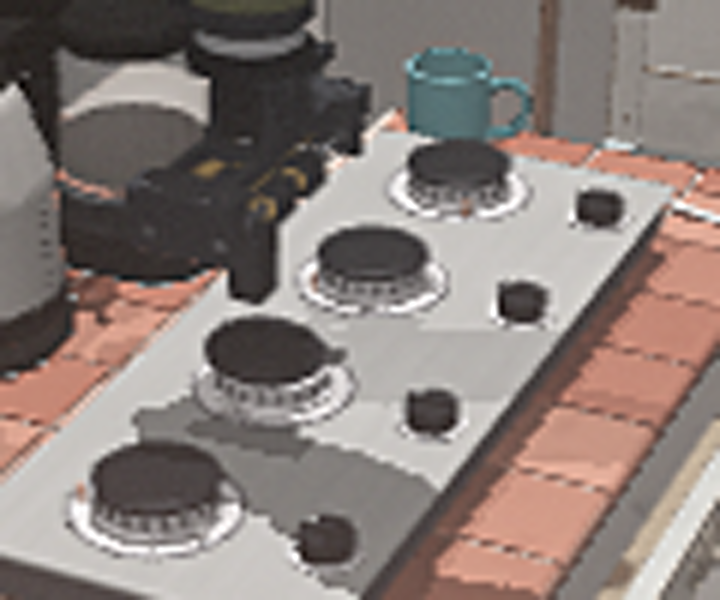

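The scene crop shows the fingertip at (250,297), with clear deck between it and the loose cap at (265,350). The tip therefore stands well above where I assumed. The third-from-front cap is clearly the tilted one. I'll go lower and watch the force.

Call:
step_arm(
  steps=[
    [[0,0,0.2],[0,0,0]],
    [[0,0,0.2],[0,0,0]],
    [[0,0,0.2],[0,0,0]],
    [[0,0,0.2],[0,0,0]],
    [[0,0,0],[0,0,0]],
  ],
)

```text
clock: 14.58
tool_pos: [0.5432, 0.0563, 0.0838]
eef_rot: [-0.002, 1.0, -0.0, -0.001]
contact_force: [-0.2, -0.7, -1.0]
opening: 0.007
finger_force: 0.0
```

```bash
cat > tip.py <<'E'
from h import *
d=snap('scene'); C=Rotation.from_quat(d['rotation']); st,p,R=tool()
def pr(X):
    c=C.inv().apply(np.array(X)-d['position']); a=c[:2]/c[2]; a=a*(1+d['k1']*a@a); return a*d['fx']+[d['cx'],d['cy']]
c=int(pr(p)[0]+.5); g=d['img'].max(2)
print(p,st['contact_force'],'col',c); print('expected v tip(.019)',pr(p+R.apply([0,0,.019])),'cap top',pr([.5345,.056,.075]))
for u in range(c-4,c+5): print(u,g[155:185,u])
E
python3 tip.py
```

```text
[0.54325288 0.05632177 0.0838664 ] [ 0.30013774 -0.33788985  0.1339357 ] col 242
expected v tip(.019) [241.5535139  178.81433713] cap top [243.71705633 176.87897648]
238 [ 64  60  57  60  58  60  61  58  61  57  59  54  44  41  47  70 111 230
 137  60  55  58  62  61  62  62  60  50 139  91]
239 [ 63  55  56  55  57  58  60  59  59  60  62  61  61  58  55  52  38 226
  78  52  61  58  60  60  60  63  62  60 108 149]
240 [ 54  54  56  63  61  57  61  59  58  57  62  61  62  61  61  60  52 136
  61  58  59  65  63  62  62  63  65  67  57 162]
241 [ 83  59  66  74  78  64  61  64  62  64  62  61  61  62  64  60  61  85
  59  61  60  58  62  62  62  62  65  70  53 146]
242 [131  75  74  69  77  58  63  65  59  61  58  58  65  61  61  63  63  56
  58  58  60  63  64  62  58  66  65  69  55 117]
243 [118  75  73  80  54  54  60  58  60  58  59  55  62  61  60  54  55  67
  66  58  61  58  59  61  65  63  61  67  58 119]
244 [117 103 100 112  59  54  54  55  56  56  56  57  54  56  53  43 111 137
  68  60  58  63  62  63  63  64  64  67  60 110]
245 [ 97 143 133  86  50  41  44  43  42  45  56  57  56  58  52 102 198 196
  77  57  59  58  62  63  62  61  64  69  60  86]
246 [ 55  52  54  42 109 136 132 132 134 132 147 143 146 142 139 187 218 197
  75  64  59  59  60  62  61  63  63  64  56 122]
```

Call:
step_arm(
  steps=[
    [[0,0,0.15],[0,0,0]],
    [[0,0,0.15],[0,0,0]],
    [[0,0,0.1],[0,0,0]],
    [[0,0,0.1],[0,0,0]],
    [[0,0,0.1],[0,0,0]],
    [[0,0,0],[0,0,0]],
  ],
)

```text
clock: 15.38
tool_pos: [0.5432, 0.0563, 0.0779]
eef_rot: [-0.002, 1.0, -0.0, -0.001]
contact_force: [-0.4, -0.5, -0.5]
opening: 0.005
finger_force: 0.0
```

Call:
step_arm(
  steps=[
    [[0,0,0.05],[0,0,0]],
    [[0,0,0.05],[0,0,0]],
    [[0,0,0.05],[0,0,0]],
    [[0,0,0],[0,0,0]],
  ],
)

```text
clock: 15.88
tool_pos: [0.5433, 0.0563, 0.0764]
eef_rot: [-0.002, 1.0, -0.0, -0.001]
contact_force: [0.3, 1.0, -0.0]
opening: 0.009
finger_force: 0.0
```

Call:
step_arm(
  steps=[
    [[0,0,0.05],[0,0,0]],
    [[0,0,0.05],[0,0,0]],
    [[0,0,0],[0,0,0]],
  ],
)

```text
clock: 16.25
tool_pos: [0.5432, 0.0563, 0.0754]
eef_rot: [-0.002, 1.0, -0.0, -0.001]
contact_force: [-0.4, 0.0, 0.3]
opening: 0.007
finger_force: 0.0
```

Call:
step_arm(
  steps=[
    [[0,0,0.05],[0,0,0]],
    [[0,0,0.05],[0,0,0]],
    [[0,0,0.05],[0,0,0]],
    [[0,0,0],[0,0,0]],
  ],
)

```text
clock: 16.75
tool_pos: [0.5433, 0.0563, 0.0739]
eef_rot: [-0.002, 1.0, -0.0, -0.001]
contact_force: [-0.5, -0.5, -1.2]
opening: 0.005
finger_force: 0.0
```

Call:
step_arm(
  steps=[
    [[0,0,0.05],[0,0,0]],
    [[0,0,0.05],[0,0,0]],
    [[0,0,0.05],[0,0,0]],
    [[0,0,0],[0,0,0]],
  ],
)

```text
clock: 17.25
tool_pos: [0.5433, 0.0563, 0.0724]
eef_rot: [-0.002, 1.0, -0.0, -0.001]
contact_force: [-0.3, -0.1, -0.0]
opening: 0.008
finger_force: 0.0
```

```bash
python3 tip.py
```

```text
[0.54323613 0.05633927 0.07242051] [1.12640333 0.62873658 0.99277091] col 242
expected v tip(.019) [241.58134758 181.52188469] cap top [243.71705633 176.87897648]
238 [ 62  60  59  67  62  58  59  59  60  60  59  60  59  60  55  47  45  77
  86  59  55  59  61  60  61  63  59  51 139  91]
239 [ 60  60  62  61  60  53  54  56  56  55  60  61  61  62  63  60  56  58
  57  57  59  57  59  63  59  62  59  58 108 147]
240 [ 55  60  61  58  55  55  60  61  58  59  57  60  58  57  60  63  65  61
  65  64  58  61  62  58  61  61  60  70  55 160]
241 [ 52  61  59  77  60  65  75  76  65  61  61  62  60  58  61  63  61  63
  61  66  60  59  60  60  60  63  66  68  51 145]
242 [ 60  69  61 123  74  73  69  65  58  65  62  62  61  61  63  63  62  64
  64  64  60  61  61  59  60  63  60  69  56 119]
243 [ 78  61  83 132  74  67  87  56  55  56  57  58  58  55  58  59  61  62
  64  63  60  59  61  64  61  62  63  66  57 120]
244 [ 66  52  59 117 100 105 108  58  54  54  56  55  55  57  54  52  55  54
  56  63  60  58  59  59  60  62  65  66  55 109]
245 [ 53  54  55  97 142 140  69  49  44  40  39  42  58  57  56  59  60  63
  57  56  60  61  62  60  62  62  62  65  56  86]
246 [ 57  54  59  55  51  50  42 108 135 134 134 132 146 144 144 146 147 157
  67  54  58  60  61  63  62  62  64  63  56 122]
```

Call:
step_arm(
  steps=[
    [[0,0,0.05],[0,0,0]],
    [[0,0,0.05],[0,0,0]],
    [[0,0,0.05],[0,0,0]],
    [[0,0,0],[0,0,0]],
  ],
)

```text
clock: 17.8
tool_pos: [0.5432, 0.0563, 0.0709]
eef_rot: [-0.002, 1.0, -0.0, -0.001]
contact_force: [-0.0, 0.3, -0.7]
opening: 0.006
finger_force: 0.0
```

Call:
step_arm(
  steps=[
    [[0,0,0.05],[0,0,0]],
    [[0,0,0.05],[0,0,0]],
    [[0,0,0.05],[0,0,0]],
    [[0,0,0],[0,0,0]],
  ],
)

```text
clock: 18.3
tool_pos: [0.5432, 0.0563, 0.0694]
eef_rot: [-0.002, 1.0, -0.0, -0.001]
contact_force: [0.3, -0.2, 0.1]
opening: 0.004
finger_force: 0.0
```

Call:
step_arm(
  steps=[
    [[0,0,0.05],[0,0,0]],
    [[0,0,0.05],[0,0,0]],
    [[0,0,0],[0,0,0]],
  ],
)

```text
clock: 18.68
tool_pos: [0.5432, 0.0563, 0.0684]
eef_rot: [-0.002, 1.0, -0.0, -0.001]
contact_force: [0.2, 0.3, 0.4]
opening: 0.006
finger_force: 0.0
```

Call:
step_arm(
  steps=[
    [[0,0,0.05],[0,0,0]],
    [[0,0,0.05],[0,0,0]],
    [[0,0,0],[0,0,0]],
  ],
)

```text
clock: 19.05
tool_pos: [0.5432, 0.0563, 0.0674]
eef_rot: [-0.002, 1.0, -0.0, -0.001]
contact_force: [-0.3, -0.4, 0.5]
opening: 0.006
finger_force: 0.0
```

Call:
step_arm(
  steps=[
    [[0,0,0.05],[0,0,0]],
    [[0,0,0.05],[0,0,0]],
    [[0,0,0],[0,0,0]],
  ],
)

```text
clock: 19.42
tool_pos: [0.5432, 0.0563, 0.0664]
eef_rot: [-0.002, 1.0, -0.0, -0.001]
contact_force: [0.9, -0.4, -0.5]
opening: 0.007
finger_force: 0.0
```

Run:
```python
from h import *
w=snap('wrist'); d=snap('scene')
a=cv2.resize(w['img'][130:300,165:345,::-1],(400,378)); a=np.clip(a*2.,0,255).astype(np.uint8)
b=cv2.resize(d['img'][150:200,215:268,::-1],(400,378),interpolation=2); b=np.clip(b*1.8,0,255).astype(np.uint8)
cv2.imwrite('pics/g.png',np.hstack([a,b])); print(tool()[1],tool()[0]['contact_force'])
```

```text
[0.54323424 0.05630482 0.06644151] [ 0.02838868 -0.27736014  0.72301295]
```

View pics/g.png

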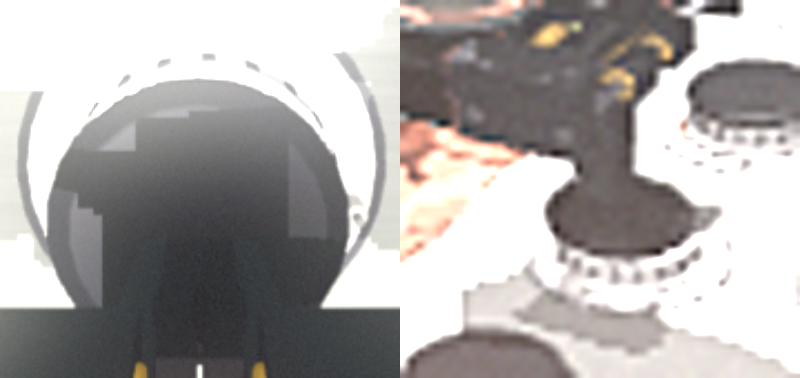

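Left crop (wrist): the cap is still unmoved, with its near edge at (205,82). Right crop (scene): the finger stands over the far half of the tilted cap at (600,190), about to touch. I'll carry on down.

Call:
step_arm(
  steps=[
    [[0,0,0.1],[0,0,0]],
    [[0,0,0.1],[0,0,0]],
    [[0,0,0.05],[0,0,0]],
    [[0,0,0],[0,0,0]],
  ],
)

```text
clock: 20.02
tool_pos: [0.5432, 0.0563, 0.0639]
eef_rot: [-0.002, 1.0, -0.0, -0.001]
contact_force: [0.7, 0.6, 0.1]
opening: 0.006
finger_force: 0.0
```

Call:
step_arm(
  steps=[
    [[0,0,0.05],[0,0,0]],
    [[0,0,0.05],[0,0,0]],
    [[0,0,0],[0,0,0]],
  ],
)

```text
clock: 20.4
tool_pos: [0.5433, 0.0563, 0.0629]
eef_rot: [-0.002, 1.0, -0.0, -0.001]
contact_force: [0.7, -0.8, 0.6]
opening: 0.002
finger_force: 0.1
```

Call:
step_arm(
  steps=[
    [[0,0,0.05],[0,0,0]],
    [[0,0,0.05],[0,0,0]],
    [[0,0,0],[0,0,0]],
  ],
)

```text
clock: 20.78
tool_pos: [0.5438, 0.0563, 0.0623]
eef_rot: [-0.002, 1.0, -0.0, -0.0]
contact_force: [-0.4, -0.6, 3.4]
opening: 0.005
finger_force: 1.9
```

Call:
step_arm(
  steps=[
    [[0,0,0.05],[0,0,0]],
    [[0,0,0],[0,0,0]],
  ],
)

```text
clock: 21.02
tool_pos: [0.544, 0.0562, 0.0621]
eef_rot: [-0.002, 1.0, -0.0, 0.0]
contact_force: [-0.4, -0.7, 7.8]
opening: 0.003
finger_force: 3.7
```

```bash
python3 tip.py | tail -9 | cut -c1-4,70-150; python3 -c "
from h import *
import pickle
pickle.dump(snap('wrist'),open('W3.pkl','wb'))
for f in('W2','W3'):
    i=pickle.load(open(f+'.pkl','rb'))['img']; 
    for u in(235,255,275): print(f,i[125:165,u].max(1))"
```

```text
60
242  62  61
  62
243  59  61
  55
244  53  57
  57
245  60  61
  54
W2 [228 239 239 239 239 238 238 238 237 237 237 239 240 241 240 231 200 209
 217 202 149 128 140 187 236 243 235 135  87  87  88  87  87  86  86  84
  85  88  94  98]
W2 [238 236 238 238 238 237 237 236 238 237 227 164 172 208 209 158 127 126
 137 187 235 239 234 196 106  89  91  90  88  90  90  88  87  90  96  99
  97  92  77  76]
W2 [244 249 248 245 236 235 234 234 236 233 233 236 236 237 237 225 174 150
 147 127 104 104 138 191 227 233 226 162 112  87  86  86  86  84  81  79
  78  78  78  76]
W3 [189 151 148 149 149 148 166 213 238 238 237 237 238 237 237 237 237 237
 237 237 237 236 237 238 240 238 223 194 199 213 219 210 183 129 114 123
 139 175 219 239]
W3 [147 147 146 148 182 239 238 237 236 236 235 237 237 237 237 237 235 234
 235 237 236 224 164 155 175 206 204 163 152 139 131 130 130 139 179 223
 236 237 238 226]
W3 [196 163 160 160 161 160 188 239 248 247 246 246 246 246 246 247 242 232
 234 234 232 231 233 235 236 223 161 179 203 211 201 152 129 126 127 130
 145 195 229 218]
```

Call:
step_arm(
  steps=[
    [[0,0,0],[0,0,0]],
    [[0,0,0],[0,0,0]],
  ],
)

```text
clock: 21.38
tool_pos: [0.544, 0.0562, 0.0621]
eef_rot: [-0.002, 1.0, -0.0, 0.0]
contact_force: [-0.4, -0.9, 7.2]
opening: 0.003
finger_force: 3.7
```

```bash
python3 -c "
from h import *
import pickle
pickle.dump(snap('scene'),open('P1.pkl','wb'));pickle.dump(snap('side'),open('Q1.pkl','wb'))"
```

Call:
step_arm(
  steps=[
    [[0,0,-0.1],[0,0,0]],
    [[0,0,-0.3],[0,0,0]],
    [[0,0,0],[0,0,0]],
    [[0,0,0],[0,0,0]],
  ],
)

```text
clock: 21.98
tool_pos: [0.543, 0.0563, 0.0653]
eef_rot: [-0.002, 1.0, -0.0, -0.001]
contact_force: [0.5, -0.1, 0.4]
opening: 0.005
finger_force: 0.0
```

```bash
python3 -c "
from h import *
import pickle
pickle.dump(snap('wrist'),open('W4.pkl','wb'))
b={'P':snap('scene'),'Q':snap('side')}
for k,(v0,v1,u0,u1) in {'P':(165,195,228,262),'Q':(205,250,235,290)}.items():
    i0=pickle.load(open(k+'1.pkl','rb'))['img'].astype(int).max(2)[v0:v1,u0:u1]; i1=b[k]['img'].astype(int).max(2)[v0:v1,u0:u1]
    print(k); print('\n'.join(''.join('#' if x>40 else '+' if x>15 else '-' if x<-15 and x>-40 else '=' if x<=-40 else '.' for x in r_) for r_ in i1-i0))
for f in('W3','W4'):
    s=pickle.load(open(f+'.pkl','rb'));i=s['img']
    print(s['position'])
    for u in(245,255,265): print(f,i[148:185,u].max(1))"
```

```text
P
.............-....................
..................................
..................................
..................................
+........-........................
####++.................+..........
...+####++........................
.......+##........................
........-=+...........+...........
.........-............++.-........
.......=................++........
......=...........................
..................................
......+...........................
..................................
.........................==.......
..................................
.......................--.........
............-.......---...........
..............--==--+#............
..#...............................
..................................
...........................-......
.........................--.......
...........-........+.............
...................+..............
..................................
..+..................-............
..................................
..................................
Q
..............................................
[... 2773 characters left out ...]
 89  88  88  86  85  86  92  88  78  74
  75]
W3 [232 206 186 194 169 166 157 137 131 131 131 150 197 231 234 236 224 163
 152 140  93  89  91  89  89  89  88  87  85  86  84  83  85  82  77  74
  73]
[0.46124524 0.05585464 0.2269569 ]
W4 [237 229 194 195 212 218 206 182 138 133 133 139 171 216 237 240 242 229
 134  88  91  92  90  91  89  89  88  87  86  85  86  89  93  94  95  88
  74]
W4 [162 153 183 208 206 162 147 129 128 129 132 156 203 234 237 238 227 167
  97  90  91  90  90  89  88  87  86  86  84  86  90  92  89  76  76  74
  72]
W4 [236 227 183 192 197 172 165 153 131 130 130 134 172 218 232 235 237 225
 143  88  89  91  89  88  88  87  86  84  85  83  82  85  84  76  73  73
  71]
```

The press stopped hard at 7.5 N. On release, the side and scene images changed along the cap's rim, so it rocked level under the finger and tipped back. The true tip height is TCP+15 mm. Next I'll go behind the raised edge.

Call:
step_arm(
  steps=[
    [[0,0,-1.2],[0,0,0]],
    [[0,0,-1.0],[0,0,0]],
    [[-1.6,0,0],[0,0,0]],
    [[-1.6,0,0],[0,0,0]],
    [[-1.5,0,0],[0,0,0]],
    [[0,0,0],[0,0,0]],
  ],
)

```text
clock: 22.88
tool_pos: [0.5915, 0.0565, 0.0882]
eef_rot: [-0.002, 1.0, 0.0, 0.0]
contact_force: [-0.2, -0.1, -0.1]
opening: 0.003
finger_force: 0.0
```

Call:
step_arm(
  steps=[
    [[0,0,1.0],[0,0,0]],
    [[0,0,1.0],[0,0,0]],
    [[0,0,0.7],[0,0,0]],
    [[0,0,0.4],[0,0,0]],
    [[0,0,0],[0,0,0]],
    [[0,0,0],[0,0,0]],
  ],
)

```text
clock: 23.62
tool_pos: [0.5905, 0.0566, 0.0566]
eef_rot: [-0.002, 1.0, -0.0, -0.0]
contact_force: [-0.2, 0.0, 0.0]
opening: 0.004
finger_force: 0.0
```

Call:
step_arm(
  steps=[
    [[0,0,0.2],[0,0,0]],
    [[0,0,0.15],[0,0,0]],
    [[0,0,0],[0,0,0]],
    [[0.2,0,0],[0,0,0]],
    [[0.2,0,0],[0,0,0]],
    [[0,0,0],[0,0,0]],
  ],
)

```text
clock: 24.38
tool_pos: [0.586, 0.0565, 0.0529]
eef_rot: [-0.002, 1.0, -0.0, -0.001]
contact_force: [-0.2, -0.3, -0.8]
opening: 0.001
finger_force: 0.0
```

Call:
step_arm(
  steps=[
    [[0.1,0,0],[0,0,0]],
    [[0.1,0,0],[0,0,0]],
    [[0.1,0,0],[0,0,0]],
    [[0,0,0],[0,0,0]],
  ],
)

```text
clock: 24.88
tool_pos: [0.5831, 0.0565, 0.0529]
eef_rot: [-0.002, 1.0, -0.0, -0.001]
contact_force: [-0.4, 1.1, -0.0]
opening: 0.001
finger_force: 0.0
```

Call:
step_arm(
  steps=[
    [[0.1,0,0],[0,0,0]],
    [[0.1,0,0],[0,0,0]],
    [[0,0,0],[0,0,0]],
  ],
)

```text
clock: 25.25
tool_pos: [0.5811, 0.0565, 0.0529]
eef_rot: [-0.002, 1.0, -0.0, -0.001]
contact_force: [1.2, -0.6, -0.4]
opening: 0.004
finger_force: 0.1
```

Call:
step_arm(
  steps=[
    [[0.1,0,0],[0,0,0]],
    [[0.1,0,0],[0,0,0]],
    [[0,0,0],[0,0,0]],
  ],
)

```text
clock: 25.62
tool_pos: [0.579, 0.0564, 0.0529]
eef_rot: [-0.002, 1.0, -0.0, -0.001]
contact_force: [0.3, 0.3, -0.3]
opening: 0.008
finger_force: 0.1
```

Call:
step_arm(
  steps=[
    [[0.1,0,0],[0,0,0]],
    [[0.1,0,0],[0,0,0]],
    [[0,0,0],[0,0,0]],
  ],
)

```text
clock: 26.0
tool_pos: [0.5772, 0.0565, 0.0529]
eef_rot: [-0.002, 1.0, -0.0, -0.001]
contact_force: [-0.0, -1.1, 0.0]
opening: 0.007
finger_force: 0.3
```

```bash
cat > q.py <<'E'
from h import *
import pickle
d=snap('side'); w=snap('wrist')
i0=pickle.load(open('S.pkl','rb'))['side']['img'].astype(int).max(2); i1=d['img'].astype(int).max(2)
for v in(222,228,234): print(v,'before',i0[v,236:290:1][[*range(0,16),*range(38,54)]]); print(v,'now   ',i1[v,236:290][[*range(0,16),*range(38,54)]])
for u in(245,255,265):
    c=w['img'][120:215,u].max(1); k=np.argmax(c[:,]<0); 
    e=[120+j for j in range(1,95) if c[j]<115 and c[j-1]>=115]; print(u,'dark edges v',e,[onz(w,u,x,.071)[:2].round(4).tolist() for x in e[-2:]])
print(w['position'],tool()[1],tool()[0]['contact_force'])
E
python3 q.py
```

```text
222 before [232 234 235 234 234 235 234 233 233 233 233 233 216 200 235 121  97 149
 231 232 232 230 231 232 231 231 232 233 232 232 232 234]
222 now    [243 244 245 244 244 245 244 244 243 243 243 243 228 156  76  79  86  86
  85  83  85  83  83  82  81  81  79  79  78  76  75  74]
228 before [234 235 237 237 237 236 235 230 193 234 253 252 246 144 242  84 129 222
 246 178 233 232 232 233 232 232 233 235 234 233 234 235]
228 now    [244 245 246 246 246 246 245 241 209 244 254 254 242  83  72  73  80  80
  82  81  80  81  79  80  79  78  78  76  75  76  72  72]
234 before [235 237 237 238 238 237 235 234 230 190 247 253 253 252 225 204 253 252
 233 168 223 233 233 233 233 233 233 235 234 234 234 235]
234 now    [244 246 246 246 239 237 227 226 221 180 242 251 251 251 236 216 151 149
 136  96 115 126 155 157 156 155 155 181 244 244 244 245]
245 dark edges v [] []
255 dark edges v [] []
265 dark edges v [] []
[0.49537841 0.05599432 0.21458428] [0.57719393 0.05646945 0.05289995] [ 0.55259096  0.53484473 -0.32706979]
```

Call:
step_arm(
  steps=[
    [[0.05,0,0],[0,0,0]],
    [[0.05,0,0],[0,0,0]],
    [[0,0,0],[0,0,0]],
  ],
)

```text
clock: 26.48
tool_pos: [0.5763, 0.0565, 0.0529]
eef_rot: [-0.002, 1.0, -0.0, -0.001]
contact_force: [1.0, 0.7, -0.6]
opening: 0.004
finger_force: 0.4
```

Call:
step_arm(
  steps=[
    [[0.05,0,0],[0,0,0]],
    [[0.05,0,0],[0,0,0]],
    [[0,0,0],[0,0,0]],
  ],
)

```text
clock: 26.85
tool_pos: [0.5759, 0.0566, 0.0531]
eef_rot: [-0.002, 1.0, 0.0, 0.0]
contact_force: [2.6, 1.1, -0.4]
opening: 0.006
finger_force: 1.3
```

```bash
python3 q.py|grep now
```

```text
222 now    [242 244 245 244 244 245 244 244 243 243 243 242 217 118  76  79  84  84
228 now    [244 245 246 246 246 246 245 241 209 244 254 254 142  72  73  73  80  80
234 now    [245 246 246 246 240 237 227 226 220 180 243 251 251 250 213 215 150 149
```

Call:
step_arm(
  steps=[
    [[0.05,0,0],[0,0,0]],
    [[0,0,0],[0,0,0]],
  ],
)

```text
clock: 27.2
tool_pos: [0.5757, 0.0567, 0.0532]
eef_rot: [-0.002, 1.0, 0.0, 0.0]
contact_force: [4.0, 0.5, -0.8]
opening: -0.0
finger_force: 2.2
```

Resistance jumped from about 1 N to 4 N. I'll back off, rise, and check.

Call:
step_arm(
  steps=[
    [[-0.3,0,0],[0,0,0]],
    [[-1.0,0,0],[0,0,0]],
    [[0,0,-1.5],[0,0,0]],
    [[0,0,-3.0],[0,0,0]],
    [[0,0,-4.0],[0,0,0]],
    [[4.0,0,-4.0],[0,0,0]],
    [[4.0,0,-2.0],[0,0,0]],
    [[4.0,0,0],[0,0,0]],
    [[0,0,0],[0,0,0]],
    [[0,0,0],[0,0,0]],
  ],
)

```text
clock: 28.45
tool_pos: [0.4689, 0.0561, 0.1987]
eef_rot: [-0.002, 1.0, 0.0, 0.0]
contact_force: [0.3, 0.6, -0.6]
opening: 0.007
finger_force: 0.0
```

```bash
python3 -c "
from h import *
from w import circ
import pickle
s=snap('wrist'); pickle.dump(s,open('W5.pkl','wb')); d=snap('side'); e=snap('scene'); 
a=cv2.resize(s['img'][:,:,::-1],(400,300)); b=cv2.resize(d['img'][165:345,200:330,::-1],(400,554)); c=cv2.resize(e['img'][125:225,200:320,::-1],(400,254+0))
cv2.imwrite('pics/h.png',np.hstack([np.vstack([a,c]),b])); print(tool()[1],s['position'])"
```

```text
[0.46911483 0.0560764  0.19804251] [0.38674143 0.05557414 0.36024221]
```

View pics/h.png

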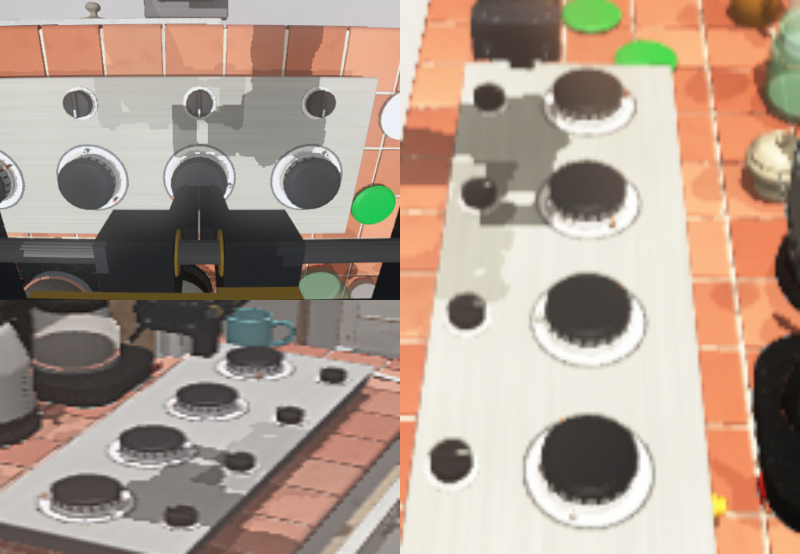

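All four caps now look alike: the second from the far end, at (588,187) in the right panel, sits centred in its ring and level. I'll check it numerically, then press its centre to confirm the height.

```bash
python3 -c "
from m import *
s=snap('side'); caps(s,[(int(x*.64)-28,int(y*.64)-24,int(x*.64)+28,int(y*.64)+24) for x,y in [(408,306),(411,354),(407,416),(408,490)]],thr=130)
rel([.533,.056,.066],180)"
```

```text
[463.7 289.8  50.2 432.8 242.1 497.1 331.3]
[522.   41.5  49.3 482.2   2.3 563.5  89.1]
[ 531.6 -101.    40.3  495.3 -141.1  566.   -61.5]
[ 532.7 -248.9   39.1  495.8 -286.8  567.3 -210.9]
turn deg (tool) [ 0.   -0.05  0.24] shift cm after turn [-6.410e+00 -1.000e-02  1.319e+01] dist 0.147
```

Call:
step_arm(
  steps=[
    [[-3.7,0,0],[0,0,0.24]],
    [[-3.7,0,0],[0,0,0]],
    [[0,0,3.5],[0,0,0]],
    [[0,0,3.5],[0,0,0]],
    [[0,0,3.5],[0,0,0]],
    [[0,0,1.8],[0,0,0]],
    [[0,0,0.8],[0,0,0]],
    [[0,0,0.3],[0,0,0]],
    [[0,0,0],[0,0,0]],
  ],
)

```text
clock: 29.78
tool_pos: [0.5422, 0.0562, 0.0644]
eef_rot: [-0.0, 1.0, 0.0, -0.0]
contact_force: [-0.1, -0.1, -0.1]
opening: 0.003
finger_force: 0.0
```

Call:
step_arm(
  steps=[
    [[0,0,0.1],[0,0,0]],
    [[0,0,0.1],[0,0,0]],
    [[0,0,0],[0,0,0]],
  ],
)

```text
clock: 30.15
tool_pos: [0.5418, 0.0562, 0.0621]
eef_rot: [-0.0, 1.0, -0.0, -0.001]
contact_force: [0.5, -0.3, -0.5]
opening: 0.005
finger_force: 0.0
```

Call:
step_arm(
  steps=[
    [[0,0,0.1],[0,0,0]],
    [[0,0,0.1],[0,0,0]],
    [[0,0,0.1],[0,0,0]],
    [[0,0,0],[0,0,0]],
  ],
)

```text
clock: 30.65
tool_pos: [0.5417, 0.0561, 0.0588]
eef_rot: [-0.0, 1.0, -0.0, -0.001]
contact_force: [0.8, -0.1, 0.2]
opening: 0.004
finger_force: 0.0
```

Call:
step_arm(
  steps=[
    [[0,0,0.05],[0,0,0]],
    [[0,0,0.05],[0,0,0]],
    [[0,0,0],[0,0,0]],
  ],
)

```text
clock: 31.02
tool_pos: [0.5418, 0.0561, 0.0583]
eef_rot: [-0.0, 1.0, -0.0, -0.001]
contact_force: [-1.1, 0.2, 4.4]
opening: 0.007
finger_force: 2.3
```

Contact came at 0.0583 instead of 0.0621, 4 mm lower, so the cap is seated. I'll retreat and hand in.

Call:
step_arm(
  steps=[
    [[0,0,-0.3],[0,0,0]],
    [[0,0,-2],[0,0,0]],
    [[0,0,-4],[0,0,0]],
    [[0,0,-5],[0,0,0]],
    [[0,0,0],[0,0,0]],
    [[0,0,0],[0,0,0]],
  ],
)

```text
clock: 31.78
tool_pos: [0.5415, 0.056, 0.1706]
eef_rot: [-0.0, 1.0, -0.0, -0.001]
contact_force: [-0.1, 1.1, -0.0]
opening: 0.006
finger_force: 0.0
```

```bash
python3 -c "
from h import *
print(tool()[1],tool()[0]['contact_force']); print(finish_job())"
```

```text
[0.54148505 0.05595767 0.17058996] [-0.07983946  1.1332196  -0.0221875 ]
the job is handed in; nothing more can be done
None
```

The loose cap, which I picked out from the images rather than by pressing all four, was pressed level and then pushed until it dropped into its burner head; a final press stopped 4 mm lower than before, so it is seated, and I handed the job in at about 32 s (no verdict was returned).

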